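Tip a pipe sample into its cradle and close the hold-down bar

ROBOT

A 6-joint arm with a two-finger parallel gripper is mounted at the origin on the work surface. World frame = base frame: x ahead of the robot, y to its left, z up, the work surface at z = 0. Lengths are in m, angles in rad, forces in N, time in s.
With the tool pointing down it reaches from about 0.35 to 0.975 m from the base axis. Payload 7.1 kg.
Tool frame: the origin (TCP) lies at the very end of the fingers, on their centre line; the grasp point (between the pads) lies 19 mm behind it; z points along the fingers, y is the line along which they close (so a half turn about z gives the same grasp; the last joint's range is limited). The gripper opens to 88 mm and grips with 3 to 60 N. Pads are 20 mm wide; open, the fingers measure 115 mm over their backs; the gripper's body (75 mm by 178 mm) begins 61 mm behind the grasp point.
Start: joints at [1.197, 0.423, 1.63, -0, 1.089, -0.019], TCP at [0.217, 0.586, 0.223] pointing down, gripper open.
Joint ranges: [-3, 3], [-0.9, 2.11], [0.09, 2.58], [-1.31, 4.45], [0.11, 2.69], [-2.54, 2.54]. Speed limits (rad/s): [2.39, 2.39, 3.01, 3.14, 3.14, 3.14].

INTERFACE

Orientations are given as a rotation vector (axis times angle).
In Python, from cell import sense, cams, ticket gives the robot as it stands.
- The arm moves only by the tool arm_command, never from a script. Its argument "series" is a list that holds one entry, the list of rows, each a list of 5 numbers: the shift along the world's x, y, z in cm, then the turn about the world's z in degrees, then the closure, from 0 (fully open) to 1 (shut). A call has 1 to 10 rows; each row is the pose to reach, as a shift and turn from the pose commanded when the call began; what a row does not reach only later rows make up. A row lasts 1/10 s, in which the tool goes at most 50 mm and 8.59 degrees, less where a joint would pass 70% of its speed; a pose out of reach is approached as far as the arm can. A call with a gripper value outside its range is refused whole. The fingers move at their own pace and stop on an object; "force" is the grip in N (left out, the last holds). Time passes only in rows, so rows that repeat a pose let the fingers close. It gives the time, the measured TCP pose, the force, the opening and the grip force at its end, in the units of the state.
- sense(): the state, without advancing time (a new reading comes with each control period).
- cams.capture(name): name is "side" or "top" or "wrist"; returns the picture (384x512x3 uint8, blue, green, red); there is no depth.
- cams.camera_model(name): a dict with "mtx" (3x3 intrinsics, pixels), "R" (3x3) and "t" (3): a world point X has camera coordinates R X + t. Camera axes: x right, y down, z forward; pixel columns grow to the right and rows downward; lengths in m; the calibration is good to about 2 mm. The wrist camera is an equidistant fisheye: a pixel r from the principal point sees the ray r / f radians off the axis. A picture is of the moment at which its call begins: read the wrist's pose just before it. camera_model takes no time and is no camera call; for the wrist camera it gives the pose at the moment of the call.
- ticket.finish_job(): hands the job in; it is judged then, once.
The state is a dict: "t": time; "qpos": joint angles; "joint_vel": joint speeds; "effort": joint torques, N m; "position": TCP position; "orientation": TCP orientation; "ft_force": force on the tool from outside, world axes, zero at the start; "wrist_torque": the same for the moment, N m; "gripper_width": opening from 0.0 (shut) to 1.0 (fully open); "finger_force": force on a finger pad.
Only numpy, scipy, OpenCV 4.12 (cv2) and the standard library are available. Lean on these libraries where they do the work, as an engineer would, in place of code of your own. Each camera call takes 0.05 s, during which the arm holds its last target. There are 200 camera calls.

TASK

In the pipe-testing lab, tip the pipe sample that stands on the end of the cradle over, by pushing it with the fingertips, so that it lies lengthwise between the cradle's two rails. Then push the cradle's hinged hold-down bar over and down until it rests on the lying pipe. Only push: do not pick up or carry the pipe, and leave the other steel samples on the mat as they are.

Things in the scene. Friction and masses are not known exactly. Their poses are not given: they have to be found in the camera images.
- cradle: Fixed grey pipe cradle on the black mat. Origin: centre of its underside, on the work surface; z up. Base plate 115 mm (x) by 260 mm (y), its top at z = 8 mm. The pipe stands on the bare +y end of the plate; the rails stand on the rest. On the -x side two ears, 14 mm wide in x and 68 mm high, carry the hinge of the hold-down bar.
- bed (a point): Middle of the space between the rails, on the plate: x = 0, y = -37, z = 8 mm of the cradle's frame. Two dark steel rails run along y from -120 to +40 mm of the cradle, inner faces at x = -33 and +33 mm, 6 mm thick, tops at z = 30 mm, with an end stop at y = -114 mm. The tipped pipe belongs on the plate between them, its axis along y.
- pipe: The pipe sample: a steel tube 48 mm in outer diameter, 40 mm inside, 120 mm long, 0.3 to 0.55 kg, standing loose near x = 0, y = 85 mm of the cradle. Origin: centre of its lower end; z along its axis. Pushed near its top towards the cradle's -y it tips about its foot once leaning 22 degrees (top moved about 45 mm) and falls between the rails by itself.
- pipe_mid (a point): Middle of the pipe's axis, 60 mm above its lower end. It ends about 32 mm above the work surface.
- bar_hinge (a point): Centre of the hold-down bar's hinge, fixed to the cradle at x = -48, y = -20, z = 59.5 mm of its frame. The hinge axis is parallel to the cradle's y.
- bar (a joint): Angle of the hold-down bar, a steel strap 22 mm wide and 6 mm thick, 100 mm from hinge to handle. 0: level, pointing to the cradle's +x across the rails, just resting on the lying pipe; pi/2: straight up; starts leaning back at 1.75 to 2.0; stops at -0.15 and 2.1. The hinge is stiff: the bar stays where it is left and takes 1 to 2 N at the handle all the way.
- bar_handle (a point): Centre of the bar's bare metal cross handle, a round rod 12 mm thick and 56 mm long, parallel to the cradle's y, 100 mm from the hinge on the strap's centre line.
- thin_pipe: Bystander: a steel tube 27 mm in diameter and 90 mm long, standing on the mat. Origin: centre of its lower end.
- coupling: Bystander: a dark steel ring 60 mm in diameter and 50 mm high, standing on the mat. Origin: centre of its lower end.
- coupon: Bystander: a flat steel tensile test piece with wide ends, 30 by 150 by 6 mm, long in its own y, lying on the mat. Origin: centre of its underside.
Mind the look-alikes: they are no part of the job. Leave any green, red or yellow look-alike of the pipe alone.

How it is judged:
By the outcome, as a careful person would: the job done as asked, in the order asked, and still so for the second after the job is handed in, with the robot touching nothing.
It also fails if it takes over 53 s, if anything falls off the work surface, if the arm or the gripper's body presses on something with over 40 N, if the wrist force passes 120 N, or if a joint passes its speed limit or range.

## Working session

There is one attempt and no reset: what is moved stays moved. The work goes in short steps, Python scripts to look and compute and a tool call to move; the robot and the scene stay as the last step left them, time stands still between calls to the robot, and variables do not carry over. Pictures are saved under pics/ and viewed, at most 10 in all, crops included, and the job is handed in when it is done.

Besides the shell and the picture viewer there is one more tool, called after ">>>" as name([rows], argument=value, ...), one row to a line, values as JSON. arm_command: Moves the arm, as the interface text tells. Its arguments: {"type":"object","properties":{"series":{"type":"array","items":{"type":"array","items":{"type":"array","items":{"type":"number"}}}},"force":{"type":"number"}},"required":["series"]}

```bash
mkdir -p pics; python3 - <<'E'
from cell import sense,cams
import cv2,numpy as np
s=sense();print(s['t'],s['position'],s['orientation'],s['gripper_width'])
a=cams.capture('side');b=cams.capture('top')
cv2.imwrite('pics/side0.png',a);cv2.imwrite('pics/top0.png',b)
cv2.imwrite('pics/both.png',cv2.resize(np.vstack([a,b]),(800,1200))[:600]) 
for n in('side','top'):
  m=cams.camera_model(n);print(n,m['mtx'].tolist(),np.round(m['R'],3).tolist(),(-m['R'].T@m['t']).round(3))
E
```

```text
0.0 [0.21688328 0.58555529 0.22190851] [-5.54264387e-01 -3.09200815e+00  2.36254893e-03] 0.9987233450958993
side [[464.594980626588, 0.0, 254.63534330677876], [0.0, 464.594980626588, 181.51218921399257], [0.0, 0.0, 1.0]] [[0.89, -0.456, 0.01], [-0.215, -0.438, -0.873], [0.402, 0.775, -0.488]] [ 0.235 -0.674  0.504]
top [[498.48361519049547, 0.0, 259.6910797171365], [0.0, 498.48361519049547, 194.37697353603045], [0.0, 0.0, 1.0]] [[0.019, -1.0, -0.002], [-0.981, -0.018, -0.193], [0.193, 0.005, -0.981]] [ 0.367 -0.005  1.209]
```

View pics/side0.png

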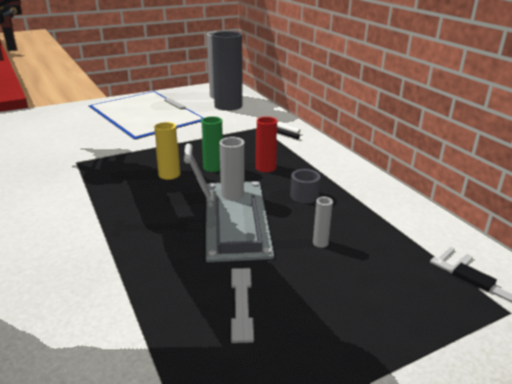

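View pics/top0.png

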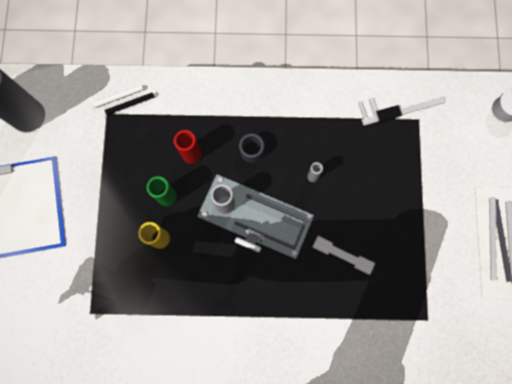

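The pipe candidates in the top view are the grey pipe on the cradle (222,196), green (160,190), red (187,147), yellow (153,235), the thin pipe (315,172) and the coupling (251,147). I choose the grey one standing on the cradle. The bar handle is near (247,243). Next I'll take one close crop and measure.

```bash
cat > h.py <<'E'
import numpy as np,cv2
from cell import sense,cams
def ray(n,u,v):
    m=cams.camera_model(n);R=m['R'];d=R.T@np.linalg.inv(m['mtx'])@[u,v,1];return -R.T@m['t'],d
def onz(n,u,v,z):
    c,d=ray(n,u,v);return c+d*(z-c[2])/d[2]
def proj(n,X):
    m=cams.camera_model(n);p=m['mtx']@(m['R']@np.asarray(X)+m['t']);return p[:2]/p[2]
def two(n1,p1,n2,p2):
    c,d=ray(n1,*p1);e,f=ray(n2,*p2)
    s=np.linalg.lstsq(np.c_[d,-f],e-c,rcond=None)[0]
    a=c+d*s[0];b=e+f*s[1];return (a+b)/2,np.linalg.norm(a-b)
E
python3 - <<'E'
from h import *
a=cv2.imread('pics/top0.png');b=cv2.imread('pics/side0.png')
g=a.max(2);m=((g>45)).astype(np.uint8);m[:, :190]=0
m=cv2.morphologyEx(m,cv2.MORPH_OPEN,np.ones((3,3)))
for c in cv2.findContours(m,0,1)[0]:
  A=cv2.contourArea(c)
  if A>2000 and A<9000:
    p=cv2.approxPolyDP(c,6,True)[:,0];print(A,p.tolist(),cv2.boxPoints(cv2.minAreaRect(c)).round(1).tolist())
    for q in p: print(q,onz('top',*map(float,q),.008).round(4))
x=cv2.resize(a[165:270,185:325],None,fx=4,fy=4,interpolation=cv2.INTER_CUBIC)
y=cv2.resize(b[130:265,175:285],None,fx=420/135,fy=420/135,interpolation=cv2.INTER_CUBIC)
y=y[:, :240] if 0 else cv2.resize(b[130:265,180:275],(295,420),interpolation=cv2.INTER_CUBIC)
x=cv2.resize(x,(504,378));o=np.zeros((420,800,3),np.uint8);o[:378,:504]=x;o[:,505:]=y
cv2.imwrite('pics/crop.png',o)
E
```

```text
5273.5 [[216, 174], [198, 217], [244, 236], [234, 239], [259, 251], [258, 242], [295, 258], [313, 214]] [[192.1999969482422, 225.10000610351562], [214.5, 172.0], [314.79998779296875, 214.0], [292.5, 267.20001220703125]]
[216 174] [0.6527 0.1103 0.008 ]
[198 217] [0.5444 0.1503 0.008 ]
[244 236] [0.5001 0.0371 0.008 ]
[234 239] [0.4924 0.0611 0.008 ]
[259 251] [4.647e-01 2.000e-04 8.000e-03]
[258 242] [0.4863 0.003  0.008 ]
[295 258] [ 0.4496 -0.0864  0.008 ]
[313 214] [ 0.557  -0.1296  0.008 ]
```

View pics/crop.png

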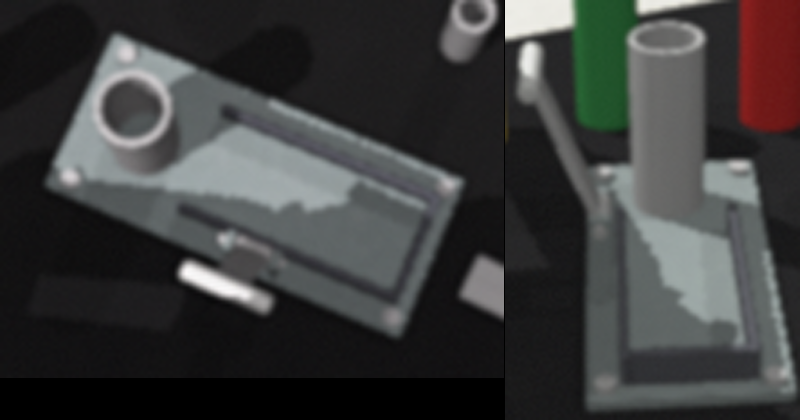

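The close crop shows the grey pipe's rim centred at about (221.7,195.6) in the top image, on the bare end of the plate. The bar's white handle is at about (247.8,245) in top and (189,153) in side. The plate corners give sides of 115 and 257 mm, which matches the cradle.

```bash
cat >> h.py <<'E'
O=np.array([.5509,.0112,0]);Y=np.array([.371,.9286,0]);X=np.array([.9286,-.371,0])
def toc(p): d=np.asarray(p)-O;return np.array([d@X,d@Y,d[2]])*1000
def tow(x,y,z): return O+(X*x+Y*y)/1000+[0,0,z/1000]
E
python3 - <<'E'
from h import *
print('pipe',toc(onz('top',221.7,195.6,.128)), proj('side',tow(0,85,128)))
p,e=two('top',(247.8,245),'side',(189,153));print('handle',toc(p),e)
print('hinge px',proj('top',tow(-48,-20,59.5)),proj('side',tow(-48,-20,59.5)))
for n,q in dict(green=(158,184),red=(184,138),yel=(150,229),coup=(251,141)).items(): print(n,toc(onz('top',*q,.12 if n!='coup' else .05)))
s=sense();print('tcp',s['position'],toc(s['position']))
t=tow(0,150,200);print('shift cm',(t-s['position'])*100)
E
```

```text
pipe [ -4.3820369   77.05626268 128.        ] [233.10605218 140.23995396]
handle [-82.92241903 -20.30947409 153.33597114] 0.0025951851813705135
hinge px [254.78771654 234.27599902] [210.47701321 198.56362236]
green [-34.31145449 220.19200806 120.        ]
red [ 85.86111033 211.14179363 120.        ]
yel [-132.84158028  193.41054333  120.        ]
coup [158.0170104   77.39712595  50.        ]
tcp [0.21692525 0.58563015 0.22198529] [-523.24253611  409.5112032   221.98528647]
shift cm [ 38.96247485 -43.51401474  -2.19852865]
```

Handle at (-83,-20,153) in the cradle frame, so the bar angle is about 1.93, which is plausible. The pipe is near (-3,80). I'll move above and behind it with the fingers shut.

>>> arm_command([
  [[39,-43.5,0,-1.5,1],[39,-43.5,0,-1.5,1],[39,-43.5,0,-1.5,1],[39,-43.5,0,-1.5,1],[39,-43.5,0,-1.5,1],[39,-43.5,0,-1.5,1],[39,-43.5,0,-1.5,1],[39,-43.5,0,-1.5,1],[39,-43.5,0,-1.5,1],[39,-43.5,0,-1.5,1]],
])

```text
t: 1.1
position: [0.5518, 0.2119, 0.2225]
orientation: [-0.595, -3.084, 0.0]
ft_force: [0.0, 1.2, 0.3]
gripper_width: 0.13
finger_force: 0.0
```

>>> arm_command([
  [[0,0,0,0,1],[0,0,0,0,1],[0,0,0,0,1]],
])

```text
t: 1.4
position: [0.5499, 0.2143, 0.2223]
orientation: [-0.594, -3.084, 0.0]
ft_force: [0.9, -0.9, -1.1]
gripper_width: 0.007
finger_force: 0.0
```

```bash
python3 - <<'E'
from h import *
s=sense();print(toc(s['position']),(tow(-2,150,110)-s['position'])*100,s['orientation'],s['gripper_width'],s['t'])
a=cv2.imread('pics/top0.png')
p,e=two('top',(221.7,195.6),'side',(232.2,142.2));print(toc(p),e)
E
```

```text
[-76.24594955 188.26004582 222.27035723] [  5.47503702  -6.30859241 -11.22703572] [-5.94051863e-01 -3.08376527e+00  4.95533852e-04] 0.006782555156115489 1.4
[ -3.21476398  77.2239809  127.18926268] 0.00207242921286375
```

>>> arm_command([
  [[5.4,-6.3,0,0,1],[5.4,-6.3,0,0,1],[5.4,-6.3,-4,0,1],[5.4,-6.3,-8,0,1],[5.4,-6.3,-11,0,1],[5.4,-6.3,-11,0,1],[5.4,-6.3,-11,0,1]],
])

```text
t: 2.1
position: [0.6043, 0.1521, 0.113]
orientation: [-0.592, -3.085, 0.0]
ft_force: [0.3, 0.5, 0.6]
gripper_width: 0.012
finger_force: 0.0
```

```bash
python3 - <<'E'
from h import *
a=cams.capture('side');b=cams.capture('top')
s=sense();print(toc(s['position']),s['t'],(-Y*100).round(2))
o=np.zeros((384,800,3),np.uint8);o[:,:400]=cv2.resize(a[90:282,130:330],(400,384));o[:,400:]=cv2.resize(b[110:302,150:350],(400,384))
cv2.imwrite('pics/p1.png',o)
E
```

```text
[ -1.18821567 151.12131253 114.69869668] 2.2 [-37.1  -92.86  -0.  ]
```

View pics/p1.png

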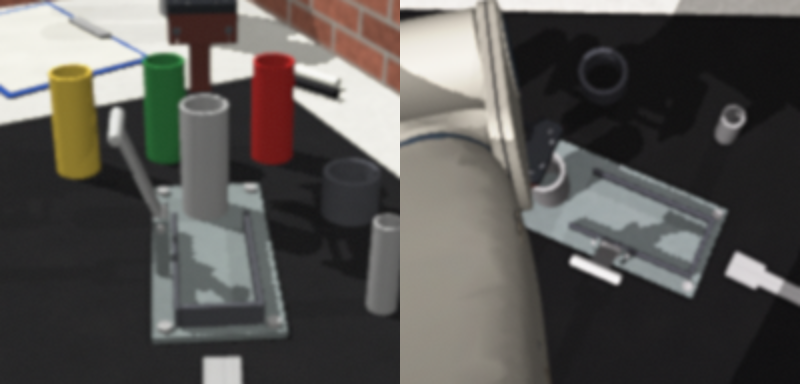

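The side view shows the gripper right behind the pipe's top (pipe rim at crop (203,103), finger at (200,65)), and it is lined up. I'll push along -y of the cradle.

>>> arm_command([
  [[-1.3,-2.2,0,0,1],[-1.65,-3.2,0,0,1],[-1.85,-3.7,0,0,1],[-2.0,-4.2,0,0,1],[-2.2,-4.65,0,0,1],[-2.4,-5.1,0,0,1],[-2.6,-5.6,0,0,1],[-2.8,-6.05,0,0,1],[-3.0,-6.5,0,0,1],[-3.15,-7.0,0,0,1]],
])

```text
t: 3.2
position: [0.573, 0.0804, 0.1125]
orientation: [-0.595, -3.084, 0.0]
ft_force: [0.4, -0.1, -0.2]
gripper_width: 0.008
finger_force: 0.0
```

```bash
python3 - <<'E'
from h import *
a=cams.capture('side')
s=sense();print(toc(s['position']),s['t'],s['ft_force'])
cv2.imwrite('pics/p2.png',cv2.resize(a[90:282,130:330],(600,576)))
E
```

```text
[ -5.13979682  71.75336838 112.45589647] 3.25 [ 0.01392061  0.35565442 -0.27045759]
```

View pics/p2.png

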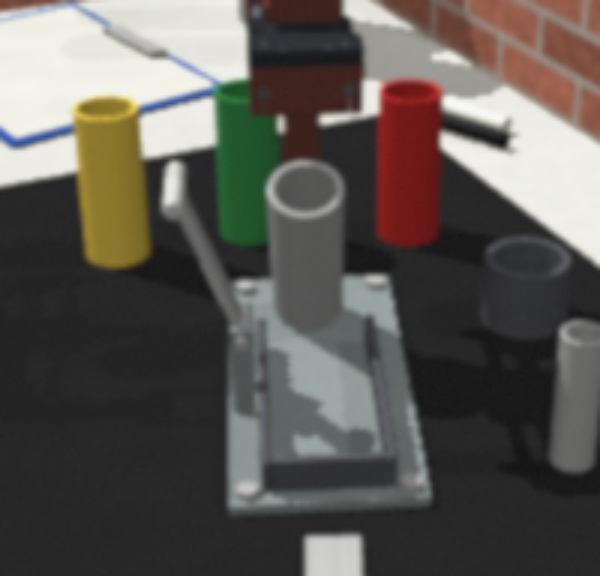

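The pipe is leaning toward the bed (rim at crop (306,188), foot at (308,320)), still centred. I'll keep pushing.

>>> arm_command([
  [[-0.2,-0.5,0,0,1],[-0.4,-1.0,0,0,1],[-0.6,-1.4,0,0,1],[-0.8,-1.9,0,0,1],[-0.8,-1.9,0,0,1],[-0.8,-1.9,0,0,1],[-0.8,-1.9,0,0,1],[-0.8,-1.9,0,0,1]],
])

```text
t: 4.05
position: [0.5655, 0.062, 0.1127]
orientation: [0.595, 3.085, 0.0]
ft_force: [-0.4, -1.0, 0.3]
gripper_width: 0.006
finger_force: 0.0
```

```bash
python3 - <<'E'
from h import *
a=cams.capture('side')
s=sense();print(toc(s['position']),s['t'],s['ft_force'])
cv2.imwrite('pics/p3.png',cv2.resize(a[90:282,130:330],(600,576)))
E
```

```text
[ -5.30168356  52.52140039 112.66462305] 4.1 [ 0.46117806  0.04864713 -0.52209132]
```

View pics/p3.png

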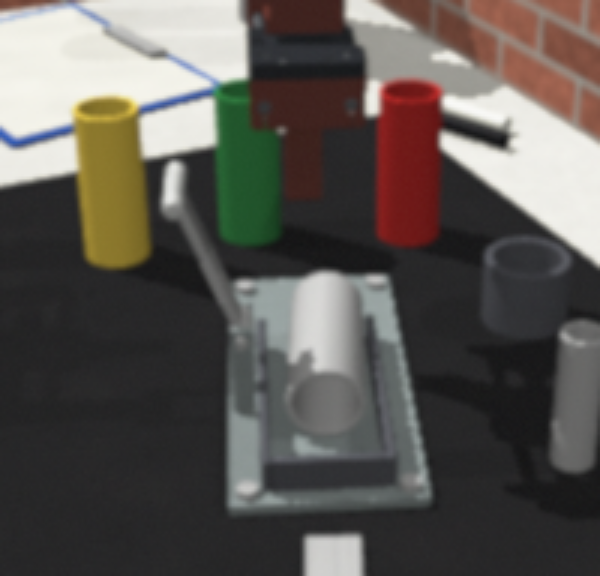

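The pipe now lies between the rails, with its near end centred at about crop (325,402). I'll measure how far in it lies.

```bash
python3 - <<'E'
from h import *
print(toc(onz('side',130+325/3,90+402/3,.032)),toc(onz('side',130+325/3,90+271/3,.056)))
for y in(-59,61): print((proj('side',tow(0,y,32))-[130,90])*3)
print((tow(0,150,113)-sense()['position'])*100)
E
```

```text
[  0.14454586 -66.1078529   32.        ] [ 7.67878415 51.28545619 56.        ]
[324.01800613 395.31091328]
[312.9996454  295.52660351]
[4.10868149 8.85486057 0.03353769]
```

It lies from y ≈ -66 to +54, so about 14 mm sticks out past the rails. I'll seat it fully by pushing its end about 25 mm. First I go back, then down behind its end.

>>> arm_command([
  [[2.2,2.6,0,0,1],[2.2,2.6,0,0,1],[2.2,2.6,-4,0,1],[2.2,2.6,-7.5,0,1],[2.2,2.6,-7.5,0,1]],
])

```text
t: 4.6
position: [0.5835, 0.0872, 0.0336]
orientation: [-0.593, -3.077, 0.004]
ft_force: [-0.1, -0.4, 0.0]
gripper_width: 0.001
finger_force: 0.0
```

>>> arm_command([
  [[-0.35,-0.9,0,0,1],[-0.55,-1.4,0,0,1],[-0.75,-1.9,0,0,1],[-0.95,-2.3,0,0,1],[-1.1,-2.8,0,0,1],[-1.3,-3.2,0,0,1],[-1.5,-3.7,0,0,1],[-1.6,-4.0,0,0,1],[-1.6,-4.0,0,0,1]],
])

```text
t: 5.5
position: [0.5708, 0.0472, 0.0375]
orientation: [-0.595, -3.084, 0.001]
ft_force: [0.6, 0.2, 0.0]
gripper_width: 0.004
finger_force: 0.1
```

```bash
python3 - <<'E'
from h import *
a=cams.capture('side')
s=sense();print(toc(s['position']),s['t'],s['ft_force'])
cv2.imwrite('pics/p4.png',cv2.resize(a[90:282,130:330],(600,576)))
E
```

```text
[ 4.97392828 40.85467307 37.3090879 ] 5.55 [ 0.05816092 -0.38156451 -0.87869854]
```

View pics/p4.png

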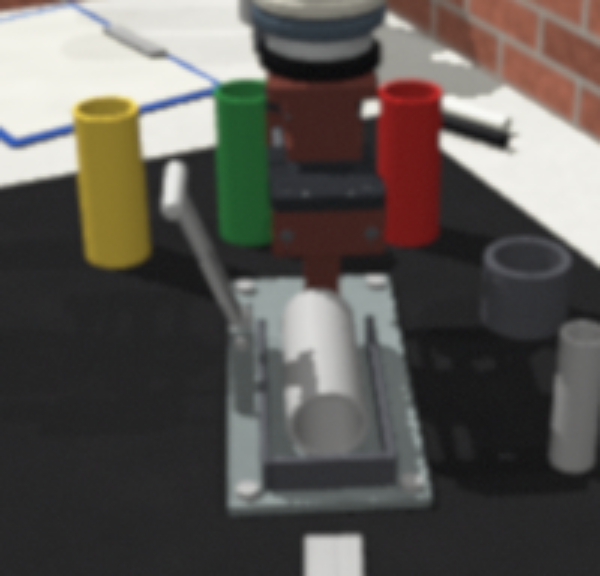

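The pipe now lies wholly between the rails, with its near end at crop (327,428) just short of the stop. Next I'll retreat, rise, and go round to the -x side of the bar handle.

>>> arm_command([
  [[0.7,1.9,0,0,1],[0.7,1.9,5,0,1],[0.7,1.9,10,0,1],[0.7,1.9,15,0,1],[0.7,1.9,19.5,0,1],[-4,0.9,19.5,0,1],[-8,0,19.5,0,1],[-12,-0.8,19.5,0,1],[-13.9,-1,19.5,0,1],[-13.9,-1,19.5,0,1]],
])

```text
t: 6.55
position: [0.4292, 0.0373, 0.2322]
orientation: [-0.595, -3.082, 0.002]
ft_force: [-0.0, -0.5, -0.2]
gripper_width: 0.001
finger_force: 0.0
```

```bash
python3 - <<'E'
from h import *
s=sense();print(toc(s['position']),s['t'],s['ft_force'],(tow(-120,-20,152)-s['position'])*100)
E
```

```text
[-122.63597369  -20.93683155  232.16940747] 6.55 [-0.0435634  -0.46100949 -0.21716197] [ 0.28027555 -0.0109595  -8.01694075]
```

>>> arm_command([
  [[0,0,-4,0,1],[0,0,-8,0,1],[0,0,-8,0,1],[1.6,-0.65,-8,0,1],[2.8,-1.1,-7.8,0,1],[3.7,-1.5,-7.6,0,1],[4.6,-1.85,-7.5,0,1],[5.6,-2.2,-7.5,0,1],[6.5,-2.6,-7.6,0,1],[7.4,-3.0,-7.7,0,1]],
])

```text
t: 7.55
position: [0.5071, 0.0075, 0.1557]
orientation: [0.595, 3.085, 0.0]
ft_force: [-1.4, 1.0, -0.0]
gripper_width: 0.006
finger_force: 0.5
```

>>> arm_command([
  [[0.7,-0.25,-0.2,0,1],[1.4,-0.5,-0.5,0,1],[2.0,-0.75,-0.8,0,1],[2.5,-0.95,-1.1,0,1],[2.5,-0.95,-1.1,0,1]],
])

```text
t: 8.05
position: [0.5318, -0.0019, 0.1441]
orientation: [-0.595, -3.084, 0.0]
ft_force: [0.3, -0.3, -0.2]
gripper_width: 0.004
finger_force: 0.0
```

```bash
python3 - <<'E'
from h import *
a=cams.capture('side')
s=sense();print(toc(s['position']),s['t'],s['ft_force'])
cv2.imwrite('pics/p5.png',cv2.resize(a[90:282,130:330],(600,576)))
for t in(1.2,1,.8): print(t,(proj('side',tow(-48+100*np.cos(t),-20,59.5+100*np.sin(t)))-[130,90])*3)
E
```

```text
[-13.27057982 -19.31986479 144.28872794] 8.1 [ 0.04650625 -0.30623362 -0.54152924]
1.2 [298.10556254 186.22244138]
1 [328.72974535 199.23892329]
0.8 [355.25546805 217.26311797]
```

View pics/p5.png

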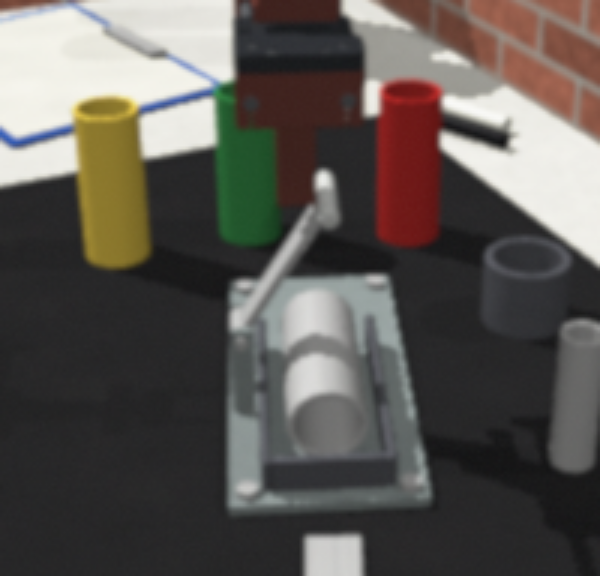

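The bar stands at about 1.0 rad (handle at crop (326,198)). Next I go above the handle and push it down along its arc.

>>> arm_command([
  [[0,0,3,0,1],[1.2,-0.5,3,0,1],[2.5,-1.0,2.5,0,1],[2.5,-1.0,0,0,1],[3.3,-1.3,-0.7,0,1],[3.9,-1.5,-1.4,0,1],[4.4,-1.75,-2.2,0,1],[4.9,-1.95,-3.1,0,1],[5.3,-2.1,-4.0,0,1],[5.6,-2.2,-4.9,0,1]],
])

```text
t: 9.1
position: [0.6, -0.0276, 0.0996]
orientation: [0.588, 3.06, -0.001]
ft_force: [21.7, -16.9, 11.7]
gripper_width: 0.003
finger_force: 14.1
```

>>> arm_command([
  [[0.2,-0.1,-1.0,0,1],[0.4,-0.15,-1.7,0,1],[0.4,-0.2,-2.3,0,1],[0.4,-0.2,-2.6,0,1],[0.4,-0.2,-2.6,0,1]],
])

```text
t: 9.6
position: [0.6067, -0.0304, 0.0737]
orientation: [0.588, 3.054, -0.001]
ft_force: [27.7, -18.6, 3.1]
gripper_width: 0.003
finger_force: 16.9
```

```bash
python3 - <<'E'
from h import *
s=sense();print(toc(s['position']),s['t'],s['ft_force'])
E
```

```text
[ 67.20648234 -17.93176279  73.69711594] 9.6 [ 27.6732078  -18.55554047   3.06749526]
```

The tool slipped to the outer side of the handle and is pressing sideways. I'll relieve that outward, rise and look.

>>> arm_command([
  [[1.0,-0.4,0,0,1],[2.0,-0.8,0,0,1],[3.0,-1.2,0,0,1],[3.0,-1.2,0,0,1]],
])

```text
t: 10.0
position: [0.6219, -0.0381, 0.0686]
orientation: [-0.595, -3.084, 0.0]
ft_force: [0.8, -0.1, 0.3]
gripper_width: 0.004
finger_force: 0.0
```

>>> arm_command([
  [[0,0,4,0,1],[0,0,8,0,1],[0,0,10,0,1],[0,0,10,0,1]],
])

```text
t: 10.4
position: [0.6227, -0.0375, 0.1723]
orientation: [0.593, 3.081, 0.001]
ft_force: [0.4, -0.6, 0.8]
gripper_width: 0.007
finger_force: 0.0
```

```bash
python3 - <<'E'
from h import *
a=cams.capture('side')
s=sense();print(toc(s['position']),s['t'],s['ft_force'])
cv2.imwrite('pics/p6.png',cv2.resize(a[90:282,130:330],(600,576)))
for t in(.8,.6,.4,.2,0): print(t,(proj('side',tow(-48+100*np.cos(t),-20,59.5+100*np.sin(t)))-[130,90])*3)
E
```

```text
[ 83.55315582 -19.02093555 170.23022736] 10.45 [ 0.2708623   0.23081598 -0.12451845]
0.8 [355.25546805 217.26311797]
0.6 [376.62408825 239.37078985]
0.4 [392.07758273 264.49456219]
0.2 [401.16870192 291.49620569]
0 [403.74777185 319.23138172]
```

View pics/p6.png

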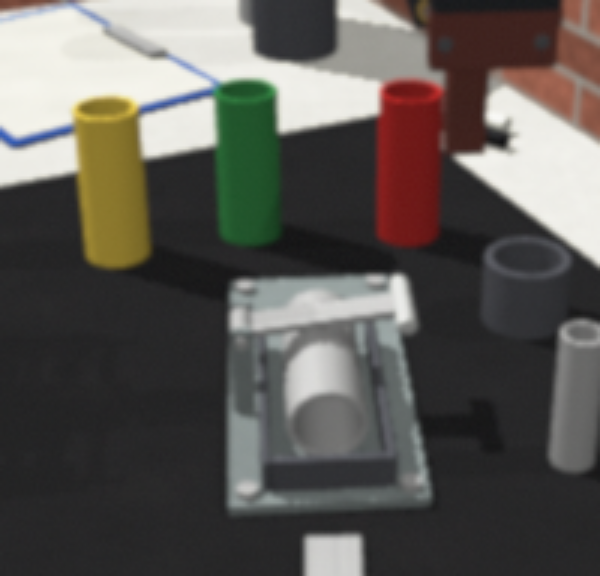

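The bar is nearly down, at about 0.11 rad (handle at crop (404,304)), and the pipe is undisturbed. I'll press the handle down from just inboard of its top.

>>> arm_command([
  [[-3.5,1.4,0,0,1],[-3.5,1.4,-4,0,1],[-3.5,1.4,-8,0,1],[-3.5,1.4,-9,0,1],[-3.5,1.4,-9.4,0,1],[-3.5,1.4,-9.7,0,1],[-3.5,1.4,-10.0,0,1],[-3.5,1.4,-10.2,0,1],[-3.5,1.4,-10.2,0,1],[-3.5,1.4,-10.2,0,1]],
])

```text
t: 11.45
position: [0.5867, -0.0238, 0.0683]
orientation: [0.595, 3.084, 0.0]
ft_force: [0.4, -0.5, 0.7]
gripper_width: 0.006
finger_force: 0.1
```

```bash
python3 - <<'E'
from h import *
s=sense();print(toc(s['position']),s['t'],s['ft_force'])
E
```

```text
[ 46.22948066 -19.18318592  68.27649597] 11.45 [ 0.39401642 -0.5239044   0.69551147]
```

Contact is light. I'll go down in 1 mm steps and watch the force.

>>> arm_command([
  [[0,0,-0.1,0,1],[0,0,-0.2,0,1],[0,0,-0.2,0,1]],
])

```text
t: 11.75
position: [0.5863, -0.0237, 0.0656]
orientation: [-0.595, -3.085, 0.0]
ft_force: [-0.7, -0.4, 0.1]
gripper_width: 0.003
finger_force: 0.1
```

>>> arm_command([
  [[0,0,-0.1,0,1],[0,0,-0.1,0,1],[0,0,-0.1,0,1]],
])

```text
t: 12.05
position: [0.5863, -0.0237, 0.0646]
orientation: [-0.595, -3.085, 0.0]
ft_force: [-0.4, -0.2, 0.1]
gripper_width: 0.003
finger_force: 0.0
```

>>> arm_command([
  [[0,0,-0.1,0,1],[0,0,-0.1,0,1],[0,0,-0.1,0,1]],
])

```text
t: 12.35
position: [0.5863, -0.0237, 0.0636]
orientation: [-0.595, -3.085, 0.0]
ft_force: [-0.1, 0.2, 0.2]
gripper_width: 0.005
finger_force: 0.0
```

>>> arm_command([
  [[0,0,-0.1,0,1],[0,0,-0.1,0,1]],
])

```text
t: 12.55
position: [0.5865, -0.0237, 0.0627]
orientation: [0.595, 3.085, 0.0]
ft_force: [0.1, -0.9, 1.2]
gripper_width: 0.006
finger_force: 0.4
```

>>> arm_command([
  [[0,0,-0.1,0,1],[0,0,-0.1,0,1]],
])

```text
t: 12.75
position: [0.5866, -0.0237, 0.0622]
orientation: [0.595, 3.084, 0.0]
ft_force: [-1.6, 0.2, 5.9]
gripper_width: 0.006
finger_force: 3.1
```

```bash
python3 - <<'E'
from h import *
a=cams.capture('side')
s=sense();print(toc(s['position']),s['t'],s['ft_force'])
cv2.imwrite('pics/p7.png',cv2.resize(a[150:230,190:290],(750,600),interpolation=cv2.INTER_CUBIC))
for t in(.1,.05,0,-.05): print(t,(proj('side',tow(-48+100*np.cos(t),-20,59.5+100*np.sin(t)))-[190,150])*7.5)
E
```

```text
[ 46.04563116 -19.23845629  62.19085393] 12.8 [-1.83785344  0.1172911   6.68322858]
0.1 [558.17676215 313.35582771]
0.05 [559.27818863 330.72516798]
0 [559.36942962 348.0784543 ]
-0.05 [558.45883818 365.37374384]
```

View pics/p7.png

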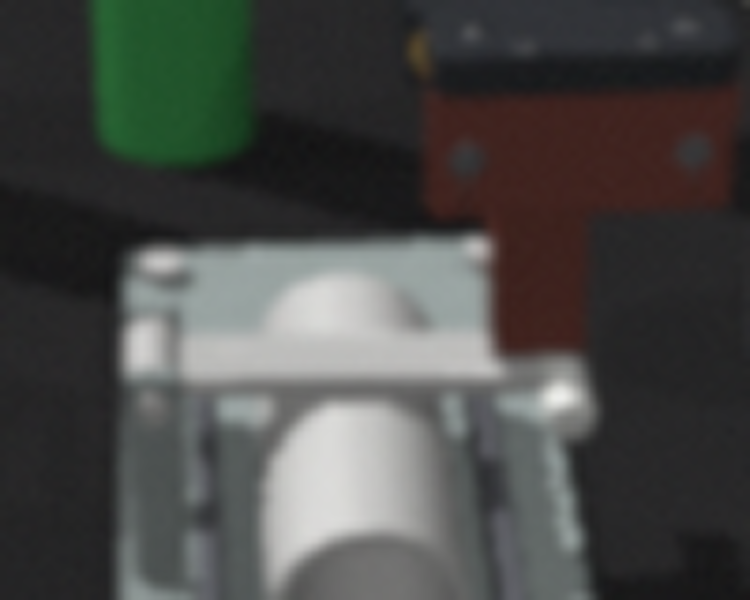

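The strap lies level across the pipe, and the force jumped from about 1 N to 6.7 N within 1 mm, so the bar rests on the pipe. I'll retreat upward.

>>> arm_command([
  [[0,0,1,0,1],[0,0,5,0,1],[0,0,10,0,1],[0,0,14,0,1],[0,0,14,0,1],[0,0,14,0,1]],
])

```text
t: 13.4
position: [0.5868, -0.0237, 0.203]
orientation: [0.594, 3.082, 0.001]
ft_force: [-0.6, -0.1, -0.6]
gripper_width: 0.004
finger_force: 0.0
```

```bash
python3 - <<'E'
from h import *
from cell import ticket
a=cams.capture('side').astype(int);b=cv2.imread('pics/side0.png').astype(int)
s=sense();print(toc(s['position']),s['t'],s['ft_force'])
# handle: bright blob centroid near its expected pixel; compare with level
e=proj('side',tow(52,-20,59.5));u,v=e.astype(int);w=a[v-12:v+13,u-8:u+9].max(2)>165
yy,xx=np.nonzero(w);print('expected',e,'blob',xx.mean()+u-8,yy.mean()+v-12,yy.min()+v-12,yy.max()+v-12)
for n,(x0,x1,y0,y1) in dict(thin=(310,336,194,250),coup=(290,322,168,204),coupon=(228,256,266,344)).items(): print(n,abs(a-b)[y0:y1,x0:x1].mean())
E
```

```text
[ 45.41580632 -19.42927923 201.52569824] 13.45 [-0.16644466  0.47161539  0.09288462]
expected [264.58259062 196.41046057] blob 261.5230769230769 196.08461538461538 188 204
thin 3.2133699633699635
coup 1.5679976851851851
coupon 34.43513431013431
```

The handle is level and the thin pipe and coupling are unchanged. The coupon only looks brighter, probably because the arm's shadow has moved off it, so I'll check its outline and then hand in.

```bash
python3 - <<'E'
from h import *
from cell import ticket
r=[]
for a in(cams.capture('side'),cv2.imread('pics/side0.png')):
  g=a[262:350,220:264].max(2);m=(g>70).astype(np.uint8)
  c=max(cv2.findContours(m,0,1)[0],key=cv2.contourArea);r.append(cv2.boundingRect(c));print(r[-1])
if np.abs(np.subtract(*r)).max()<=2: print(ticket.finish_job())
E
```

```text
(11, 5, 23, 76)
(11, 6, 23, 75)
the job is handed in; nothing more can be done
None
```

The job is handed in: the pipe lies between the rails, the hold-down bar rests level on it, and the thin pipe, coupling and coupon were not moved. It took about 13.5 s. On the way down the fingers slipped past the bar's handle and pressed sideways on it with about 33 N; I backed off and finished the push from above.

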